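Pass a wafer box under the inspection bridge to the hidden stop

TASK

Pass the wafer box through the inspection bridge: slide its carrier along the track from the left, under the low roof, until the two orange lugs are pressed firmly home against the stop that hangs hidden under the roof, then let go and leave it there. The hand does not fit under the roof, so feed it in by the black grip at its tail, then go round and draw it on by the blue grip at its nose. Keep the carrier down on the track and the box in its nest, press the stop gently by feel (some 5 to 10 N; 15 N is too much), and leave the bottle, can and pot beside the track alone.

Things in the scene. Friction and masses are not known exactly. Their poses are not given: they have to be found in the camera images.
- station: fixed aluminium track with a low white bridge over it. Origin on the worktop under the middle of the bridge; own -y is the direction of travel (roughly to the robot's right), x across, z up. Track plate 112 wide, from y=+285 to -200 mm, its top at z=8; two steel rails, 86 mm apart inside, 8 wide, tops at z=18
- entry_mouth (a point): middle of the lower roof edge at the entry side of the bridge, 66 mm above the worktop (station y=+55 mm). Roof 8 thick, top 74 mm above the worktop; bridge 128 wide outside, 104 clear between its legs
- exit_mouth (a point): the same at the exit side (station y=-55 mm); the bridge is 110 long along the track
- stop: mount of the hidden stop, fixed to the roof's underside; origin: middle of the bridge at roof underside, 66 mm above the worktop, axes as the station's. From it hang two feet at x=+-30 mm, bottoms 42 mm above the worktop, grips pass between, the box below. Their faces (to +y) meet the lugs. They are set anew each time, at y=-8 to -43 mm from here; the setting is not reported: feel for it
- stop_switch (a joint): feather-light plunger (about 0.3 N) in one foot, standing 4 mm out of its face: 0 out, 0.004 m when the lug is flush against the foot
- carrier: loose grey carrier plate, 210 long (y=-110 to +100 mm) x 82 wide (x) x 12 thick, about 0.22 kg, lying between the rails with 2 mm play each side. Origin: middle of its underside (8 mm above the worktop when on the track). Nose towards own -y. Overall height with grips and lugs 46 mm. Two orange lugs 12 wide, 8 thick at x=+-30 mm, y=+46 to +54 mm. White nest ring 6 mm high round its middle
- nose_grip (a point): a point on the centre line of the blue upright grip blade at the carrier's nose, 6 mm below its top (48 mm above the worktop). Blade 14 thick (x), 34 tall, top 54 mm above the worktop, straight from 12 mm behind to 19 mm ahead of this point, where a cross flange (28 wide, 4 thick) ends it like a T; axes as the carrier's
- tail_grip (a point): the same point of the black grip blade at the carrier's tail (14 thick, 24 long, no flange), 172 mm behind the nose grip
- lug_face (a point): the middle of the plane of the two lug faces that meet the stop (carrier y=+46 mm), 48 mm above the worktop; axes as the carrier's. It meets the feet of the stop
- wafer_box: round white wafer box, 70 dia x 14 high, loose in the nest on the carrier's deck; origin the middle of its underside, 12 mm above the carrier's origin
- lens_can: bystander: white can with black cap, 39 dia x 67 high; origin under its middle
- oil_bottle: bystander: small brown dropper bottle, 28 dia x 79 high; origin under its middle
- pot: bystander: white pot, 47 dia x 43 high; origin under its middle
Mind the look-alikes: they are no part of the job. Several things have the shape of the wafer_box; the one meant has the colours described above.

How it is judged:
By the outcome, as a careful person would: the job done as asked, in the order asked, and still so for the second after the job is handed in, with the robot touching nothing.
It also fails if it takes over 72 s, if anything falls off the work surface, if the arm or the gripper's body presses on something with over 40 N, if the wrist force passes 120 N, or if a joint passes its speed limit or range.

ROBOT

A 6-joint arm with a two-finger parallel gripper is mounted at the origin on a cart in front of the work surface, level with it; the furniture and walls round the work are solid. World frame = base frame: x ahead of the robot, y to its left, z up, the work surface at z = 0. Lengths are in mm, angles in rad, forces in N, time in s.
With the tool pointing down it reaches from about 350 to 775 mm from the base axis. Payload 7.3 kg.
Tool frame: the origin (TCP) lies at the very end of the fingers, on their centre line; the grasp point (between the pads) lies 19 mm behind it; z points along the fingers, y is the line along which they close (so a half turn about z gives the same grasp; the last joint's range is limited). The gripper opens to 92 mm and grips with 3 to 60 N. Pads are 19 mm wide; open, the fingers measure 130 mm over their backs; the gripper's body (75 mm by 190 mm) begins 47 mm behind the grasp point.
Start: joints at [-1.286, 0.342, 1.524, -0, 1.275, -0.146], TCP at [219.263, -477.042, 226.741] pointing down, gripper open.
Joint ranges: [-2.53, 2.53], [-0.77, 2.02], [0.04, 2.7], [-1, 4.14], [0.28, 2.66], [-3.11, 3.11]. Speed limits (rad/s): [2.57, 2.57, 3.14, 3.14, 3.14, 3.14].

INTERFACE

Orientations are given as [roll, pitch, yaw] about the fixed x, y, z axes, in that order (R = Rz(yaw) Ry(pitch) Rx(roll)).
In Python, from plant import bot gives the robot as it stands.
- The arm moves only by the tool apply_moves, never from a script. Its argument "motion" is text: rows parted by semicolons, each of 4 numbers parted by spaces: the shift along the tool's x, y, z in m, then the turn about the tool's z in degrees. A call has 1 to 8 rows; each row shifts and turns the commanded pose from where the row before left it, along the tool's axes as they then stand; what a row does not reach is not made up. A row lasts 1/8 s, in which the tool goes at most 62.5 mm and 10.7 degrees, less where a joint would pass 70% of its speed; a pose out of reach is approached as far as the arm can. A call with a gripper value outside its range is refused whole. "fingers" is the opening, from -1 (shut) to 1 (fully open), set as the call begins (left out, the last holds). The fingers move at their own pace and stop on an object; the grip force is fixed at half the most. Time passes only in rows, so rows that do not move let the fingers close. It gives the time, the measured TCP pose, the force, the opening and the grip force at its end, in the units of the state.
- bot.get_obs(): the state, without advancing time (a new reading comes with each control period).
- bot.capture(name): name is "scene" or "side" or "wrist"; returns a dict with "img" (480x640x3 uint8, blue, green, red), "range_z" (480x640 float32, mm along the optical axis (not along the pixel's ray), 0 where there is no reading), "fx", "fy", "cx", "cy" (pixels), "D" ([k1, k2, p1, p2, k3] as OpenCV has them; the pictures are not rectified), "world_from_camera" (4x4, takes a point from camera to world coordinates); the wrist camera has in their place "mount" (4x4, takes a point from camera to tool coordinates, whose origin is the TCP and whose axes are the flange's). Camera axes: x right, y down, z forward; pixel columns grow to the right and rows downward; lengths in mm; the calibration is good to about 2 mm. A picture is of the moment at which its call begins: read the wrist's pose just before it.
- bot.close_job(): hands the job in; it is judged then, once.
Trained networks look in a picture, given as the dict that the camera call returned (one of the last four; its "shot" number tells which), for a name from the list of things; names that differ only in an ending like _2 or _b are one class to them, and where a whole thing is asked for, a point or a joint stands for the part that bears it (a point fixed in the world has none). Each returns a list of dicts, best first, with "p" (0 to 1); they miss things now and then, are a little off and sometimes report something else, mostly with a low value. They report only what shows in the picture. A call takes as long as a camera call. They do not tell look-alikes from the thing itself.
- bot.cut_out(picture, thing): "pixels" (480x640 bool, what is visible of it) and "point" ([column, row] in pixels, amid what is visible of it).
The state is a dict: "time": time; "joint_positions": joint angles; "dq": joint speeds; "tau": joint torques, N m; "tool_pos": TCP position; "tcp_rot": TCP orientation; "contact_force": force on the tool from outside, world axes, zero at the start; "moment": the same for the moment, N m; "grip_width": finger opening in mm; "finger_force": force on a finger pad.
Only numpy, scipy, OpenCV 4.12 (cv2) and the standard library are available. Lean on these libraries where they do the work, as an engineer would, in place of code of your own. Each camera call takes 0.05 s, during which the arm holds its last target. There are 200 camera calls.

## Working session

There is one attempt and no reset: what is moved stays moved. The work goes in short steps, Python scripts to look and compute and a tool call to move; the robot and the scene stay as the last step left them, time stands still between calls to the robot, and variables do not carry over. Pictures are saved under pics/ and viewed, at most 10 in all, crops included, and the job is handed in when it is done.

Besides the shell and the picture viewer there is one more tool, called after "Request:" by a JSON object that holds its "method" and its "body", one argument or row to a line. apply_moves: Moves the arm, as the interface text tells. Its arguments: {"type":"object","properties":{"motion":{"type":"string"},"fingers":{"type":"number"}},"required":["motion"]}

```bash
ls; mkdir -p pics
python3 - <<'E'
from plant import bot
import cv2, numpy as np
o=bot.get_obs(); print({k:np.round(v,3).tolist() for k,v in o.items()})
a=bot.capture("scene"); b=bot.capture("side")
for n,c in(("scene",a),("side",b)):
    cv2.imwrite(f"pics/{n}0.png",c["img"]); print(n,c["fx"],c["fy"],c["cx"],c["cy"],c["D"],np.round(c["world_from_camera"],3).tolist())
E
```

```text
pics
{'time': 0.0, 'joint_positions': [-1.286, 0.343, 1.525, -0.0, 1.275, -0.146], 'dq': [-0.001, 0.002, 0.001, -0.001, 0.0, 0.002], 'tau': [-0.003, -43.125, -24.423, 0.072, 0.056, -0.0], 'tool_pos': [219.14, -476.624, 226.045], 'tcp_rot': [-3.14, -0.0, 0.431], 'contact_force': [-1.092, 0.345, -0.44], 'moment': [0.072, -0.007, 0.042], 'finger_force': 0.0, 'grip_width': 91.854}
scene 585.3613013518639 585.3613013518639 314.83612274620987 240.1882481048894 [-0.15324249  0.          0.          0.          0.        ] [[-0.891, -0.29, 0.348, 67.447], [-0.453, 0.542, -0.708, 1098.139], [0.017, -0.789, -0.615, 891.183], [0.0, 0.0, 0.0, 1.0]]
side 507.55936337139514 507.55936337139514 318.27195245898497 240.71474976089968 [0.0002366 0.        0.        0.        0.       ] [[0.995, -0.037, 0.093, 439.297], [-0.099, -0.524, 0.846, -713.25], [0.017, -0.851, -0.525, 617.898], [0.0, 0.0, 0.0, 1.0]]
```

View pics/scene0.png

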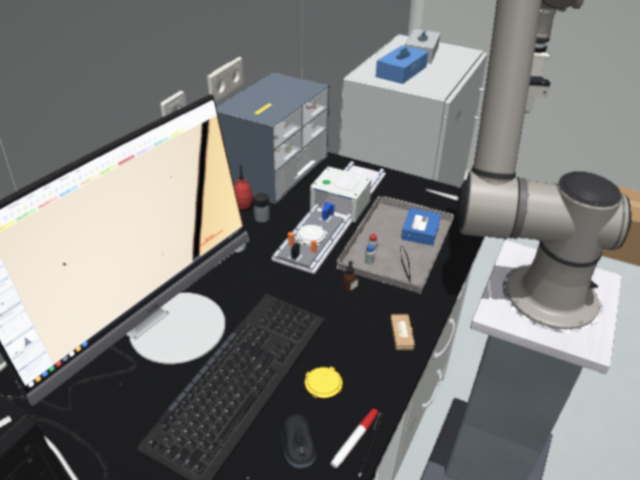

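View pics/side0.png

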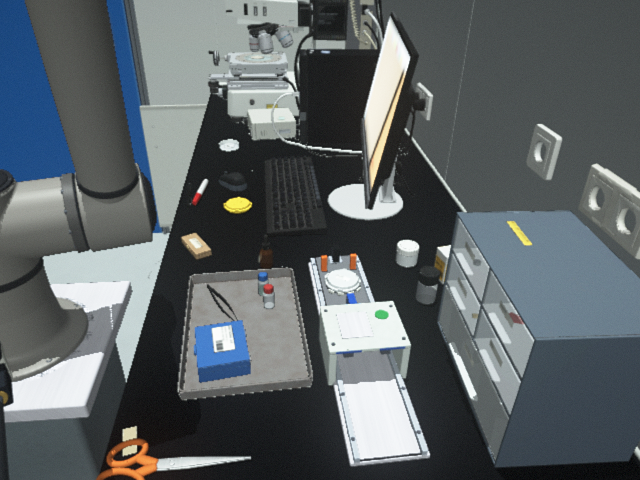

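Scene: the carrier, with its white box at (310,232), stands left of the bridge (340,190). In the side view: box (342,280), black tail grip (336,258), orange lugs (323,263)/(352,262), blue nose grip (352,297), bridge roof (362,322), exit track (380,415). Bystanders are the brown bottle (265,250), pot (407,252) and can (427,285). The other round white thing, at (229,145), is far away and not in a nest.

```bash
cat > h.py <<'E'
from plant import bot
import cv2, numpy as np
from scipy.spatial.transform import Rotation as R
def K(c): return np.array([[c["fx"],0,c["cx"]],[0,c["fy"],c["cy"]],[0,0,1.]])
def cam_pose(c,o=None):
    if "world_from_camera" in c: return np.array(c["world_from_camera"])
    T=np.eye(4);T[:3,:3]=R.from_euler("xyz",o["tcp_rot"]).as_matrix();T[:3,3]=o["tool_pos"]
    return T@np.array(c["mount"])
def cloud(c,o=None):
    v,u=np.mgrid[:480,:640]
    p=cv2.undistortPoints(np.stack([u,v],-1).reshape(-1,1,2).astype(float),K(c),np.array(c["D"]))[:,0]
    z=c["range_z"].reshape(-1,1); P=np.hstack([p*z,z])
    T=cam_pose(c,o); W=P@T[:3,:3].T+T[:3,3]; W[z[:,0]==0]=np.nan
    return W.reshape(480,640,3)
E
python3 - <<'E'
from h import *
c=bot.capture("side"); W=cloud(c); hsv=cv2.cvtColor(c["img"],cv2.COLOR_BGR2HSV)
for t in("wafer_box","carrier","station","nose_grip","tail_grip","lens_can","oil_bottle","pot"):
    for d in bot.cut_out(c,t)[:3]:
        P=W[d["pixels"]]; print(t,round(d["p"],2),np.round(d["point"]),d["pixels"].sum(),np.round(np.nanpercentile(P,[2,50,98],axis=0)).tolist())
roi=np.zeros((480,640),bool);roi[235:470,300:440]=1
roof=roi&(np.abs(W[...,2]-74)<5)
r=roof.astype(np.uint8); n,l,s,_=cv2.connectedComponentsWithStats(r); i=1+s[1:,4].argmax()
P=W[l==i]; print("roof",len(P),P[:,2].mean(),cv2.minAreaRect(P[:,:2].astype(np.float32)))
tr=roi&(W[...,2]<24)&(W[...,2]>4)&(np.arange(480)[:,None]>375)
P=W[tr];print("exit track",len(P),cv2.minAreaRect(P[:,:2].astype(np.float32)),np.median(P[:,2]))
h=hsv
org=roi&(h[...,0]<18)&(h[...,1]>150)&(h[...,2]>90); blu=roi&(h[...,0]>105)&(h[...,0]<130)&(h[...,1]>150)&(np.arange(480)[:,None]<305)
blk=roi&(h[...,2]<50)&(W[...,2]>25)&(W[...,2]<65)&(np.arange(480)[:,None]<275)
for n,m in(("org",org),("blu",blu),("blk",blk)):
    k,l,s,ce=cv2.connectedComponentsWithStats(m.astype(np.uint8))
    for i in range(1,k):
        if s[i,4]>15:
            P=W[l==i]; print(n,ce[i].round(),s[i,4],np.round(np.nanpercentile(P,[3,50,97],axis=0)).tolist())
cv2.imwrite("pics/side_crop.png",cv2.resize(c["img"][230:400,260:440],None,fx=4,fy=4)[:600])
w=bot.capture("wrist"); print(np.round(w["mount"],3).tolist(),w["fx"],w["cx"],w["cy"])
E
```

```text
wafer_box 0.92 [343. 279.] 567 [[547.0, 55.0, 26.0], [577.0, 79.0, 33.0], [606.0, 110.0, 36.0]]
wafer_box 0.7 [240. 204.] 315 [[329.0, 427.0, 1.0], [359.0, 449.0, 13.0], [389.0, 485.0, 16.0]]
carrier 0.92 [332. 270.] 1461 [[534.0, -10.0, 13.0], [570.0, 122.0, 20.0], [615.0, 182.0, 54.0]]
station 0.84 [371. 376.] 13456 [[520.0, -295.0, 3.0], [583.0, -152.0, 9.0], [643.0, 105.0, 76.0]]
nose_grip 0.55 [333. 274.] 1481 [[535.0, -8.0, 14.0], [571.0, 126.0, 20.0], [615.0, 183.0, 54.0]]
tail_grip 0.86 [336. 268.] 1445 [[535.0, -9.0, 17.0], [572.0, 124.0, 20.0], [615.0, 181.0, 54.0]]
lens_can 0.64 [425. 283.] 778 [[718.0, 33.0, -1.0], [733.0, 40.0, 42.0], [768.0, 129.0, 67.0]]
oil_bottle 0.65 [267. 255.] 365 [[411.0, 176.0, -0.0], [427.0, 182.0, 32.0], [440.0, 220.0, 75.0]]
pot 0.58 [406. 254.] 546 [[709.0, 160.0, -0.0], [727.0, 170.0, 31.0], [751.0, 202.0, 44.0]]
pot 0.23 [344. 279.] 672 [[545.0, 55.0, 19.0], [575.0, 80.0, 33.0], [607.0, 128.0, 36.0]]
roof 3716 73.67661659829646 ((582.5841064453125, -96.52923583984375), (128.1780548095703, 114.2415771484375), 2.1411991119384766)
exit track 6584 ((560.3514404296875, -217.3892059326172), (168.8876953125, 164.50784301757812), 0.005174513906240463) 7.666607218477395
org [353. 261.] 83 [[599.0, 133.0, 1.0], [604.0, 136.0, 37.0], [622.0, 222.0, 54.0]]
org [324. 262.] 83 [[539.0, 131.0, 21.0], [544.0, 134.0, 39.0], [549.0, 140.0, 54.0]]
blu [351. 298.] 69 [[573.0, -16.0, 50.0], [578.0, -4.0, 53.0], [585.0, 9.0, 55.0]]
blk [335. 251.] 123 [[566.0, 160.0, 27.0], [572.0, 164.0, 46.0], [579.0, 183.0, 54.0]]
[[0.0, -0.956, -0.293, 78.815], [1.0, 0.0, -0.001, -0.704], [0.001, -0.293, 0.956, -157.845], [0.0, 0.0, 0.0, 1.0]] 419.8414447133653 316.5900620581485 236.53850192252338
```

View pics/side_crop.png

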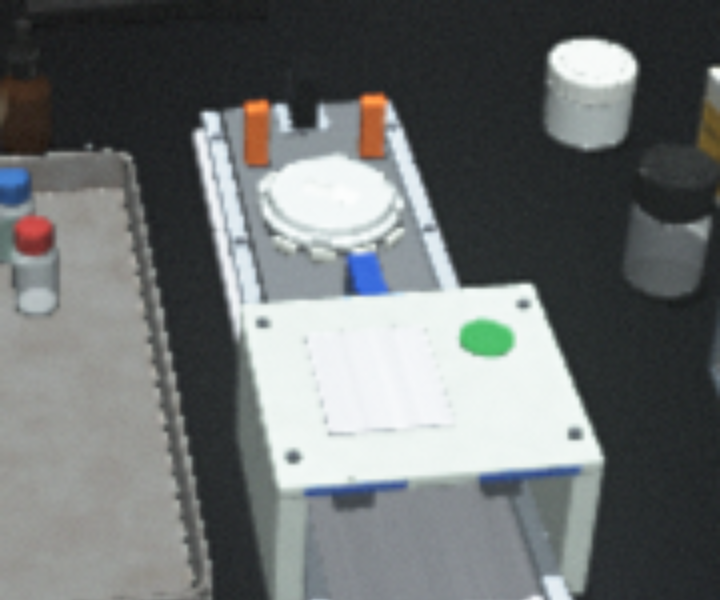

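Run:
```python
from h import *
for n in("scene","side"):
    W=cloud(bot.capture(n)).reshape(-1,3); 
    for lo,hi in((-300,-100),(-100,100),(100,200),(200,300)):
        m=(W[:,2]>85)&(W[:,2]<500)&(W[:,0]>350)&(W[:,0]<900)&(W[:,1]>lo)&(W[:,1]<hi)
        P=W[m]; print(n,lo,len(P),np.round(np.percentile(P,[1,50],axis=0)).tolist() if len(P)>20 else "")
```

```text
scene -300 3478 [[726.0, -297.0, 88.0], [744.0, -193.0, 232.0]]
scene -100 4205 [[734.0, -98.0, 87.0], [797.0, -22.0, 183.0]]
scene 100 0 
scene 200 2871 [[649.0, 248.0, 103.0], [689.0, 276.0, 286.0]]
side -300 17001 [[725.0, -298.0, 89.0], [768.0, -217.0, 231.0]]
side -100 4157 [[730.0, -99.0, 88.0], [771.0, -62.0, 231.0]]
side 100 0 
side 200 1969 [[650.0, 242.0, 101.0], [695.0, 253.0, 286.0]]
```

Request:
{"method": "apply_moves", "body": {
  "motion": "0 0 0 -9.6;0 0 0 -9.6;0 0 0 -9.6;0 0 0 -9.6;0 0 0 -9.6;0 0 0 -9.6;0 0 0 -9.8;0 0 0 0"
}}

```text
time: 1.7
tool_pos: [219.3, -477.0, 226.7]
tcp_rot: [3.142, 0.0, 1.606]
contact_force: [-0.1, 0.0, 0.0]
grip_width: 91.9
finger_force: 0.0
```

Request:
{"method": "apply_moves", "body": {
  "motion": "0.0507 0.0313 0 0;0.0507 0.0313 0 0;0.0507 0.0313 0 0;0.0507 0.0313 0 0;0.0507 0.0313 0 0;0.0507 0.0313 0 0;0.0507 0.0313 0 0;0.0507 0.0313 0 0"
}}

```text
time: 2.7
tool_pos: [455.6, -60.8, 227.0]
tcp_rot: [3.141, 0.0, 1.603]
contact_force: [1.6, -1.6, -0.0]
grip_width: 91.7
finger_force: 0.0
```

Request:
{"method": "apply_moves", "body": {
  "motion": "0.0507 0.0313 0 0;0.0507 0.0313 0 0;0.0507 0.0313 0 0;0.03 0.0313 0 0;0 0 0 0;0 0 0 0"
}}

```text
time: 3.45
tool_pos: [572.7, 123.4, 226.3]
tcp_rot: [-3.14, 0.001, 1.605]
contact_force: [0.0, 0.0, 0.6]
grip_width: 91.3
finger_force: 0.0
```

```bash
cat > look.py <<'E'
from h import *
import sys
o=bot.get_obs(); c=bot.capture("wrist"); W=cloud(c,o); h=cv2.cvtColor(c["img"],cv2.COLOR_BGR2HSV)
print(np.round(o["tool_pos"],1),np.round(o["tcp_rot"],3))
cv2.imwrite("pics/%s.png"%sys.argv[1],c["img"])
z=W[...,2]
ms={"org":(h[...,0]<18)&(h[...,1]>150)&(h[...,2]>90)&(z>25),
"blu":(h[...,0]>105)&(h[...,0]<130)&(h[...,1]>150)&(z>25)&(z<62),
"blktop":(h[...,2]<60)&(z>48)&(z<60)&(abs(W[...,0]-575)<40),
"roof":(abs(z-74)<5),"box":(abs(z-34)<3)&(h[...,1]<60)&(h[...,2]>120)}
for n,m in ms.items():
    k,l,s,ce=cv2.connectedComponentsWithStats(m.astype(np.uint8))
    for i in range(1,k):
        if s[i,4]>60:
            P=W[l==i]; t=P[P[:,2]>np.nanpercentile(P[:,2],97)-5]
            print(n,ce[i].round(),s[i,4],np.round(np.nanpercentile(P,[2,50,98],axis=0),1).tolist(),[np.round(q,1) for q in cv2.minAreaRect(t[:,:2].astype(np.float32))])
E
python3 look.py w1
```

```text
[572.7 123.4 226.3] [-3.140e+00  1.000e-03  1.605e+00]
org [285. 186.] 108 [[538.2, 135.2, 25.6], [544.7, 141.3, 40.5], [549.0, 141.7, 53.8]] [array([545.2, 140.3]), array([ 5.5, 12.2]), np.float64(58.4)]
org [355. 190.] 232 [[596.9, 136.2, 25.2], [601.8, 141.5, 53.0], [608.1, 143.7, 54.9]] [array([602.8, 139.9]), array([11.8,  7.6]), np.float64(1.7)]
org [153. 283.] 376 [[422.4, 43.6, 40.5], [431.0, 52.7, 49.5], [438.3, 59.3, 51.3]] [array([430.2,  51. ]), array([17.1, 17.6]), np.float64(2.1)]
org [564. 295.] 982 [[783.2, 38.1, 25.8], [798.1, 52.1, 42.5], [819.2, 57.2, 60.3]] [array([720.9, 100.3]), array([ 15.5, 223.6]), np.float64(59.3)]
blu [138. 240.] 384 [[412.4, 83.9, 41.9], [421.4, 92.4, 49.6], [428.6, 99.5, 51.3]] [array([420.4,  90.9]), array([17.2, 16.8]), np.float64(44.2)]
blu [319. 330.] 409 [[571.1, 2.3, 25.6], [577.5, 13.6, 50.9], [584.0, 14.9, 54.8]] [array([577.7,   8.5]), array([12.6, 13.1]), np.float64(1.9)]
blktop [321. 146.] 118 [[565.7, 162.9, 50.6], [574.3, 174.4, 53.1], [578.2, 186.7, 54.6]] [array([571.9, 174.8]), array([12.7, 24.1]), np.float64(0.2)]
roof [1
[... 334 characters left out ...]
2], [709.4, 188.7, 34.0], [721.3, 207.1, 36.9]] [array([713.4, 187.8]), array([43., 14.]), np.float64(81.4)]
box [573. 197.] 95 [[775.5, 135.0, 31.6], [793.0, 140.0, 34.2], [812.6, 143.8, 36.9]] [array([794.3, 140. ]), array([39.8,  2.2]), np.float64(13.8)]
box [319. 243.] 3494 [[547.6, 62.4, 32.1], [574.6, 90.0, 34.0], [601.4, 116.2, 35.5]] [array([574.7,  89. ]), array([60.2, 59.3]), np.float64(3.7)]
box [148. 232.] 150 [[412.4, 81.7, 31.7], [426.1, 97.4, 35.1], [430.0, 101.4, 36.9]] [array([422.6,  93.1]), array([15.3, 22.1]), np.float64(36.1)]
box [162. 274.] 143 [[421.7, 43.7, 31.2], [435.7, 57.6, 34.8], [440.0, 61.3, 36.8]] [array([432.1,  53.3]), array([14.7, 21. ]), np.float64(44.7)]
```

View pics/w1.png

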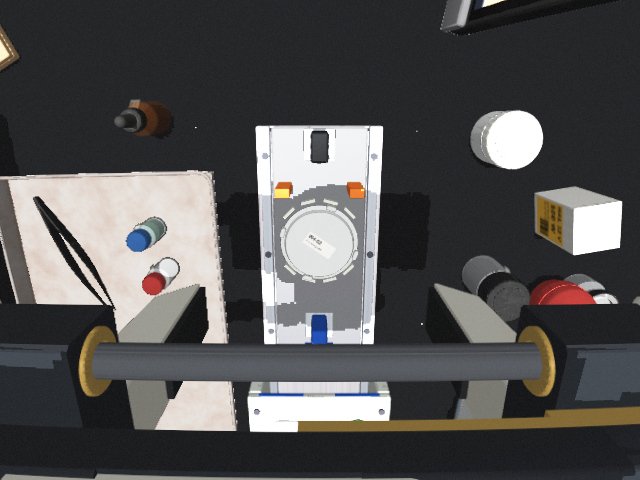

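Wrist view: black tail grip (319,146), lugs (284,188)/(356,189), box in its nest (319,243), blue grip (319,330), roof edge at row ~392. Heights and spacings match the given sizes. Descending on the tail grip.

Request:
{"method": "apply_moves", "body": {
  "motion": "0.0516 0.001 0 0;0 0 0.045 0;0 0 0.045 0;0 0 0.045 0;0 0 0.035 0;0 0 0 0;0 0 0 0"
}}

```text
time: 4.38
tool_pos: [573.3, 174.9, 58.5]
tcp_rot: [3.139, -0.0, 1.606]
contact_force: [0.6, 0.2, 0.7]
grip_width: 92.0
finger_force: 0.0
```

```bash
python3 look.py w2 | grep -v box
```

```text
[573.3 174.9  58.5] [ 3.139 -0.     1.606]
org [ 18. 239.] 109 [[433.9, 191.2, 36.5], [435.9, 194.9, 39.8], [438.5, 199.2, 43.2]] [array([435.8, 194.2]), array([6.7, 4.9]), np.float64(45.4)]
org [257. 340.] 158 [[537.9, 140.3, 25.1], [544.4, 141.1, 27.9], [557.7, 205.6, 136.4]] [array([556.9, 205.5]), array([0.8, 2.9]), np.float64(87.9)]
org [373. 340.] 157 [[584.5, 141.8, 25.3], [601.7, 143.1, 28.1], [607.8, 206.4, 136.2]] [array([584.9, 206.4]), array([0.8, 2.1]), np.float64(89.1)]
blktop [315. 301.] 1660 [[565.3, 164.2, 49.4], [571.8, 176.4, 53.6], [578.3, 186.3, 54.9]] [array([571.8, 175. ]), array([13.7, 23.6]), np.float64(2.5)]
roof [182. 310.] 838 [[510.2, 167.4, 69.3], [523.7, 183.8, 74.1], [526.8, 184.9, 78.8]] [array([521.8, 179.9]), array([11.2, 23.7]), np.float64(46.8)]
roof [450. 309.] 829 [[617.6, 170.4, 69.3], [620.1, 187.3, 74.1], [633.5, 188.9, 78.8]] [array([622.2, 182.9]), array([24.4, 12. ]), np.float64(48.7)]
```

Request:
{"method": "apply_moves", "body": {
  "motion": "0 -0.0014 0.015 0;0 0 0.014 0;0 0 0 0;0 0 0 0"
}}

```text
time: 4.92
tool_pos: [571.0, 175.5, 27.6]
tcp_rot: [-3.141, 0.0, 1.607]
contact_force: [0.3, 0.5, -0.2]
grip_width: 91.9
finger_force: 0.0
```

Request:
{"method": "apply_moves", "body": {
  "motion": "0 0 0 0;0 0 0 0;0 0 0 0;0 0 0 0;0 0 0 0;0 0 0 0;0 0 0 0;0 0 0 0",
  "fingers": -1
}}

```text
time: 5.92
tool_pos: [571.0, 175.5, 27.7]
tcp_rot: [3.141, 0.0, 1.607]
contact_force: [0.0, -0.1, 0.8]
grip_width: 16.3
finger_force: 0.3
```

Request:
{"method": "apply_moves", "body": {
  "motion": "0 0 0 0;0 0 0 0;0 0 0 0"
}}

```text
time: 6.3
tool_pos: [571.1, 175.4, 27.7]
tcp_rot: [3.141, 0.0, 1.607]
contact_force: [0.2, 0.5, -0.8]
grip_width: 13.7
finger_force: 30.0
```

Request:
{"method": "apply_moves", "body": {
  "motion": "-0.004 0 0 0;-0.01 0 0 0;-0.014 0 0 0;-0.014 0 0 0;-0.014 0 0 0;-0.014 0 0 0;-0.014 0 0 0;-0.01 0 0 0"
}}

```text
time: 7.3
tool_pos: [574.4, 80.5, 27.7]
tcp_rot: [-3.142, 0.0, 1.607]
contact_force: [-0.4, 1.7, 0.2]
grip_width: 13.8
finger_force: 30.0
```

Run:
```python
from h import *
o=bot.get_obs(); print(np.round(o["contact_force"],1),np.round(o["moment"],2),np.round(o["tool_pos"],1))
c=bot.capture("scene"); W=cloud(c)
d=bot.cut_out(c,"wafer_box")
for q in d[:2]:
    P=W[q["pixels"]]; print(q["p"],np.round(np.nanpercentile(P,[2,50,98],axis=0),1).tolist())
```

```text
[-0.4  1.7  0.2] [ 0.17 -0.06 -0.02] [574.4  80.5  27.7]
0.56 [[323.6, 429.5, 0.6], [354.1, 466.1, 14.0], [388.7, 495.6, 18.0]]
0.41 [[546.7, -12.4, 26.4], [563.6, 0.2, 34.2], [570.6, 37.3, 50.8]]
```

Low lateral and drag force; on to the mouth.

Request:
{"method": "apply_moves", "body": {
  "motion": "-0.01 0 0 0;-0.014 0 0 0;-0.014 0 0 0;-0.014 0 0 0;-0.014 0 0 0;-0.014 0 0 0;-0.01 0 0 0;-0.005 0 0 0"
}}

```text
time: 8.4
tool_pos: [577.9, -14.1, 27.7]
tcp_rot: [-3.142, 0.0, 1.606]
contact_force: [-0.4, 1.7, -0.5]
grip_width: 13.7
finger_force: 30.0
```

Request:
{"method": "apply_moves", "body": {
  "motion": "0 0 0 0;0 0 0 0"
}}

```text
time: 8.65
tool_pos: [577.9, -13.4, 27.7]
tcp_rot: [3.142, 0.0, 1.607]
contact_force: [0.5, -1.1, -1.1]
grip_width: 13.9
finger_force: 30.0
```

Run:
```python
from h import *
c=bot.capture("side"); cv2.imwrite("pics/side1.png",cv2.resize(c["img"][230:400,270:460],None,fx=3.5,fy=3.5)); W=cloud(c); h=cv2.cvtColor(c["img"],cv2.COLOR_BGR2HSV)
m=(h[...,0]>105)&(h[...,0]<130)&(h[...,1]>150)&(abs(W[...,0]-583)<20)&(W[...,1]<-140)&(W[...,1]>-260)
P=W[m];print(len(P),np.round(np.nanpercentile(P,[2,50,98],axis=0),1).tolist()); P=P[P[:,2]>50]; print(cv2.minAreaRect(P[:,:2].astype(np.float32)))
```

```text
441 [[572.9, -211.5, 21.8], [584.5, -209.0, 48.4], [597.5, -177.1, 55.0]]
((583.9142456054688, -181.4246368408203), (38.33835983276367, 61.18412399291992), 3.0446372032165527)
```

View pics/side1.png

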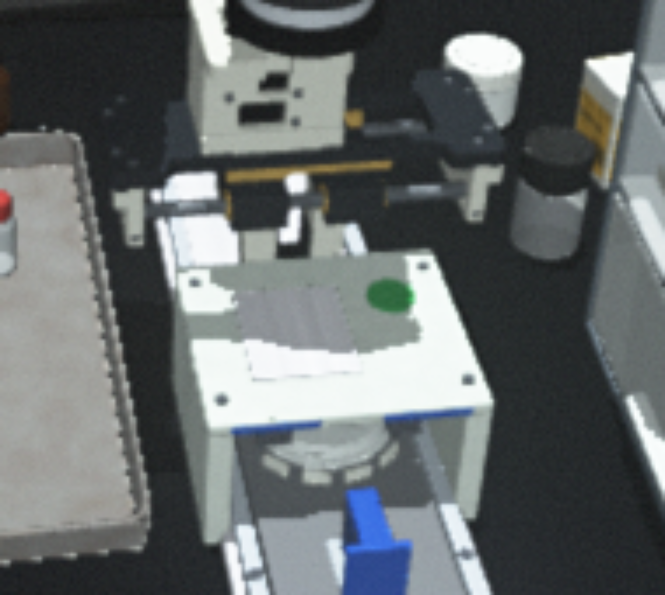

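Fingers 9 mm short of the mouth, box seated in its nest under the roof, blue nose grip standing out past the exit. Release and go round.

Request:
{"method": "apply_moves", "body": {
  "motion": "0 0 0 0;0 0 0 0;0 0 0 0;0 0 0 0;0 0 0 0;0 0 -0.02 0;0 0 -0.035 0;0 0 -0.04 0",
  "fingers": 0
}}

```text
time: 9.7
tool_pos: [577.4, -13.4, 123.2]
tcp_rot: [-3.14, -0.0, 1.607]
contact_force: [0.6, 0.3, -0.4]
grip_width: 45.9
finger_force: 0.0
```

Request:
{"method": "apply_moves", "body": {
  "motion": "-0.035 0 -0.005 0;-0.045 0 0 0;-0.045 0 0 0;-0.03 0 0 0;-0.018 0 0 0;0 0 0 0;0 0 0 0"
}}

```text
time: 10.58
tool_pos: [584.1, -185.1, 127.7]
tcp_rot: [-3.141, -0.001, 1.608]
contact_force: [-0.3, 0.8, -1.0]
grip_width: 46.0
finger_force: 0.0
```

```bash
python3 look.py w3 | grep -v box
python3 - <<'E'
from h import *
c=bot.capture("side"); W=cloud(c); h=cv2.cvtColor(c["img"],cv2.COLOR_BGR2HSV)
m=(h[...,0]>105)&(h[...,0]<130)&(h[...,1]>150)&(abs(W[...,0]-583)<20)&(W[...,1]<-190)&(W[...,1]>-260)
P=W[m];print(len(P),np.round(np.nanpercentile(P,[2,50,98],axis=0),1).tolist())
E
```

```text
[ 584.1 -185.1  127.7] [-3.141e+00 -1.000e-03  1.608e+00]
blu [  7. 102.] 908 [[390.8, -121.3, 25.3], [394.2, -107.9, 31.1], [397.2, -80.3, 37.7]] [array([ 392.7, -107.5]), array([ 7.4, 29.2]), np.float64(9.2)]
blu [318. 260.] 2037 [[572.1, -208.1, 27.2], [583.7, -193.3, 53.3], [596.9, -174.3, 54.9]] [array([ 584.1, -191.5]), array([27.1, 34.9]), np.float64(1.6)]
roof [319.  98.] 52377 [[520.4, -148.7, 72.4], [581.3, -99.8, 74.2], [641.9, -58.1, 76.4]] [array([ 581.3, -103.6]), array([128.5,  95.8]), np.float64(2.2)]
roof [607. 193.] 3541 [[732.2, -216.1, 69.2], [735.1, -140.4, 73.8], [737.7, -72.5, 78.8]] [array([ 735. , -147.2]), array([145.6,   3.4]), np.float64(88.3)]
382 [[572.8, -211.5, 21.3], [585.1, -209.3, 43.2], [598.7, -192.1, 54.6]]
```

View pics/w3.png

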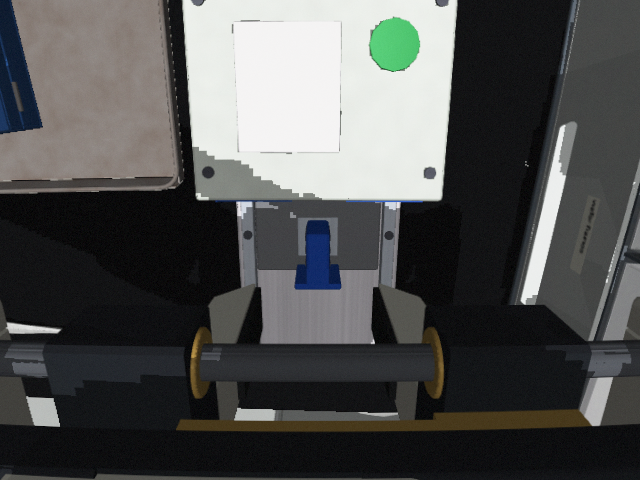

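View: blue T-grip at (318,255) lies dead under the hand, y −174…−209 as expected; bridge edge at row 200, drawers well right. Descend and grip.

Request:
{"method": "apply_moves", "body": {
  "motion": "-0.003 0 0.03 0;0 0 0.035 0;0 0 0.025 0;0 0 0.01 0;0 0 0 0;0 0 0 0"
}}

```text
time: 11.42
tool_pos: [585.1, -189.4, 29.0]
tcp_rot: [3.14, 0.001, 1.607]
contact_force: [0.1, -0.1, 0.1]
grip_width: 46.1
finger_force: 0.0
```

Request:
{"method": "apply_moves", "body": {
  "motion": "0 0 0 0;0 0 0 0;0 0 0 0;0 0 0 0;0 0 0 0;0 0 0 0;0 0 0 0",
  "fingers": -1
}}

```text
time: 12.3
tool_pos: [584.3, -189.4, 27.9]
tcp_rot: [3.141, 0.0, 1.607]
contact_force: [-0.5, 0.2, 2.0]
grip_width: 13.7
finger_force: 30.0
```

Run:
```python
from h import *
t=np.radians(2.1)
for n in("side","scene"):
    c=bot.capture(n); W=cloud(c).reshape(-1,3); d=W-np.array([581,-95,0])
    s=np.stack([d[:,0]*np.cos(t)+d[:,1]*np.sin(t),-d[:,0]*np.sin(t)+d[:,1]*np.cos(t),d[:,2]],1)
    m=(abs(abs(s[:,0])-30)<12)&(s[:,2]>38)&(s[:,2]<62)&(abs(s[:,1])<54)
    P=s[m]; print(n,len(P)); print(np.round(P[np.argsort(P[:,0])][::max(1,len(P)//40)],0).astype(int).tolist())
```

```text
side 12
[[-35, -39, 43], [-35, -39, 41], [-34, -40, 44], [-32, -41, 44], [-31, -40, 46], [-31, -40, 44], [-29, -41, 45], [-29, -40, 46], [-28, -42, 47], [-28, -41, 44], [-26, -42, 47], [-26, -40, 43]]
scene 69
[[-37, 47, 48], [-37, 46, 45], [-37, 46, 51], [-37, 52, 42], [-36, 44, 56], [-36, 42, 38], [-35, 48, 42], [-35, 42, 51], [-35, 48, 45], [-35, 48, 52], [-35, 48, 48], [-35, 53, 42], [-35, 48, 54], [-33, 50, 42], [-33, 49, 45], [-33, 50, 52], [-32, 49, 48], [-32, 43, 53], [-31, 46, 52], [-31, 50, 39], [-30, 45, 54], [-30, 50, 48], [-30, 50, 57], [-30, 50, 54], [-30, 49, 50], [-30, 48, 40], [-29, 47, 43], [-28, 51, 48], [-28, 51, 51], [-28, 38, 52], [-27, 43, 55], [-26, 48, 55], [-26, 46, 38], [-26, 47, 52], [-26, 45, 41], [-24, 42, 54], [23, 45, 54], [24, 47, 42], [24, 41, 54], [25, 45, 51], [26, 44, 56], [26, 44, 52], [26, 43, 43], [26, 49, 43], [26, 49, 52], [27, 47, 39], [27, 41, 44], [28, 47, 54], [28, 46, 47], [28, 46, 44], [28, 45, 56], [29, 49, 42], [30, 47, 47], [30, 47, 44], [30, 47, 53], [30, 46, 49], [31, 46, 56], [31, 51, 43], [31, 51, 52], [31, 51, 55], [31, 50, 45], [32, 49, 47], [33, 48, 56], [34, 51, 51], [34, 50, 44], [35, 48, 40], [36, 41, 54], [37, 45, 50], [37, 45, 44]]
```

Request:
{"method": "apply_moves", "body": {
  "motion": "-0.004 0 0 0;-0.006 0 0 0;-0.007 0 0 0;-0.007 0 0 0;-0.006 0 0 0;-0.004 0 0 0;0 0 0 0;0 0 0 0"
}}

```text
time: 13.4
tool_pos: [585.6, -224.3, 27.9]
tcp_rot: [3.141, 0.001, 1.607]
contact_force: [-0.4, -1.5, 4.2]
grip_width: 13.9
finger_force: 30.0
```

Request:
{"method": "apply_moves", "body": {
  "motion": "-0.002 0 0 0;-0.002 0 0 0;-0.002 0 0 0;-0.002 0 0 0;-0.002 0 0 0;-0.001 0 0 0;0 0 0 0;0 0 0 0"
}}

```text
time: 14.4
tool_pos: [585.9, -233.7, 27.9]
tcp_rot: [3.142, -0.001, 1.607]
contact_force: [-0.5, 4.0, 6.0]
grip_width: 13.5
finger_force: 30.0
```

Request:
{"method": "apply_moves", "body": {
  "motion": "0 0 -0.0003 0;0 0 0 0"
}}

```text
time: 14.65
tool_pos: [585.9, -234.0, 27.9]
tcp_rot: [-3.141, -0.0, 1.607]
contact_force: [0.9, 3.7, 2.0]
grip_width: 13.5
finger_force: 30.0
```

```bash
cat > f.py <<'E'
from h import *
o=bot.get_obs(); print(np.round(o["contact_force"],1),np.round(o["moment"],2),np.round(o["tool_pos"],1))
c=bot.capture("side"); W=cloud(c); h=cv2.cvtColor(c["img"],cv2.COLOR_BGR2HSV)
m=(h[...,0]>105)&(h[...,0]<130)&(h[...,1]>150)&(abs(W[...,0]-583)<20)&(W[...,1]<-205)&(W[...,1]>-320)&(W[...,2]<50)
P=W[m];print("flange",len(P),np.round(np.nanpercentile(P,[2,50,98],axis=0),1).tolist())
o=bot.get_obs(); print(np.round(o["contact_force"],1),np.round(o["moment"],2),np.round(o["tool_pos"],1))
E
python3 f.py
```

```text
[0.9 3.7 2. ] [ 0.46 -0.29  0.01] [ 585.9 -234.    27.9]
flange 262 [[573.8, -255.9, 21.3], [586.6, -254.4, 35.0], [600.0, -252.7, 49.4]]
[0.7 4.3 2.3] [ 0.39 -0.2  -0.01] [ 585.9 -234.1   27.9]
```

Request:
{"method": "apply_moves", "body": {
  "motion": "-0.0005 0 0 0;-0.0005 0 0 0;-0.0005 0 0 0;0 0 0 0"
}}

```text
time: 15.2
tool_pos: [585.8, -235.9, 27.9]
tcp_rot: [-3.141, 0.0, 1.607]
contact_force: [-0.7, 2.5, 2.0]
grip_width: 13.8
finger_force: 30.0
```

Follows freely (just drag). Creep on.

Request:
{"method": "apply_moves", "body": {
  "motion": "-0.0008 0 0 0;-0.0008 0 0 0;-0.0008 0 0 0;0 0 0 0"
}}

```text
time: 15.7
tool_pos: [585.9, -238.4, 27.9]
tcp_rot: [-3.141, 0.0, 1.607]
contact_force: [0.7, 1.2, -0.4]
grip_width: 13.7
finger_force: 30.0
```

Request:
{"method": "apply_moves", "body": {
  "motion": "-0.0008 0 0 0;-0.0008 0 0 0;-0.0008 0 0 0;-0.0006 0 0 0;0 0 0 0"
}}

```text
time: 16.32
tool_pos: [586.1, -241.4, 27.9]
tcp_rot: [-3.141, 0.0, 1.607]
contact_force: [-1.1, -0.5, -1.5]
grip_width: 14.0
finger_force: 30.0
```

Request:
{"method": "apply_moves", "body": {
  "motion": "-0.0008 0 0 0;-0.0008 0 0 0;-0.0008 0 0 0;-0.0006 0 0 0;0 0 0 0"
}}

```text
time: 16.95
tool_pos: [586.3, -244.3, 28.0]
tcp_rot: [3.142, 0.0, 1.607]
contact_force: [0.5, 0.2, -2.0]
grip_width: 13.8
finger_force: 30.0
```

Request:
{"method": "apply_moves", "body": {
  "motion": "-0.0008 0 0.0003 0;-0.0008 0 0 0;-0.0008 0 0 0;-0.0006 0 0 0;0 0 0 0"
}}

```text
time: 17.58
tool_pos: [586.5, -247.3, 27.9]
tcp_rot: [3.141, 0.0, 1.607]
contact_force: [-0.4, 1.3, 0.8]
grip_width: 13.8
finger_force: 30.0
```

Request:
{"method": "apply_moves", "body": {
  "motion": "-0.0008 0 0 0;-0.0008 0 0 0;-0.0008 0 0 0;-0.0006 0 0 0;0 0 0 0"
}}

```text
time: 18.2
tool_pos: [586.5, -250.2, 27.9]
tcp_rot: [3.141, 0.0, 1.607]
contact_force: [-0.1, 1.8, 3.3]
grip_width: 14.3
finger_force: 30.0
```

Request:
{"method": "apply_moves", "body": {
  "motion": "-0.0006 0 0 0;-0.0006 0 0 0;-0.0006 0 0 0;-0.0006 0 0 0;0 0 0 0"
}}

```text
time: 18.82
tool_pos: [586.6, -252.6, 27.9]
tcp_rot: [3.141, 0.0, 1.607]
contact_force: [-0.1, 4.2, 4.8]
grip_width: 13.5
finger_force: 30.0
```

Request:
{"method": "apply_moves", "body": {
  "motion": "0 0 -0.0002 0;-0.0003 0 0 0;-0.0003 0 0 0;0 0 0 0;0 0 0 0"
}}

```text
time: 19.45
tool_pos: [586.6, -253.2, 27.9]
tcp_rot: [-3.142, 0.0, 1.607]
contact_force: [0.2, 2.9, 2.3]
grip_width: 13.7
finger_force: 30.0
```

Request:
{"method": "apply_moves", "body": {
  "motion": "-0.0005 0 -0.0001 0;-0.0005 0 0 0;-0.0005 0 0 0;0 0 0 0;0 0 0 0"
}}

```text
time: 20.08
tool_pos: [586.5, -254.8, 27.9]
tcp_rot: [-3.141, 0.0, 1.607]
contact_force: [-0.1, 0.9, 1.2]
grip_width: 14.1
finger_force: 30.0
```

Request:
{"method": "apply_moves", "body": {
  "motion": "-0.0005 0 0 0;-0.0005 0 0 0;-0.0005 0 0 0;-0.0005 0 0 0;0 0 0 0"
}}

```text
time: 20.7
tool_pos: [586.6, -256.8, 27.9]
tcp_rot: [-3.141, 0.0, 1.607]
contact_force: [-0.3, 0.1, -1.3]
grip_width: 13.6
finger_force: 30.0
```

Request:
{"method": "apply_moves", "body": {
  "motion": "-0.0005 0 0.0001 0;-0.0005 0 0 0;-0.0005 0 0 0;-0.0005 0 0 0;0 0 0 0"
}}

```text
time: 21.32
tool_pos: [586.8, -258.8, 27.9]
tcp_rot: [3.142, 0.0, 1.607]
contact_force: [-0.9, 1.2, -1.9]
grip_width: 13.7
finger_force: 30.0
```

Request:
{"method": "apply_moves", "body": {
  "motion": "-0.0005 0 0.0001 0;-0.0005 0 0 0;-0.0005 0 0 0;-0.0005 0 0 0;0 0 0 0"
}}

```text
time: 21.95
tool_pos: [586.8, -259.5, 27.9]
tcp_rot: [-3.141, -0.002, 1.607]
contact_force: [-1.6, 5.6, 1.1]
grip_width: 13.8
finger_force: 30.0
```

Contact: commanded 2.0 mm, went 0.7 mm, Fy up to 5.6. A touch more.

Request:
{"method": "apply_moves", "body": {
  "motion": "-0.0003 0 0 0;0 0 0 0;0 0 0 0"
}}

```text
time: 22.32
tool_pos: [586.8, -259.5, 27.9]
tcp_rot: [-3.141, -0.002, 1.607]
contact_force: [-0.5, 6.9, 1.8]
grip_width: 13.5
finger_force: 30.0
```

```bash
python3 f.py
```

```text
[-0.5  6.9  1.8] [ 1.03 -0.06  0.  ] [ 586.8 -259.5   27.9]
flange 284 [[574.6, -281.6, 20.8], [587.3, -279.8, 35.1], [600.8, -277.8, 49.5]]
[-0.1  7.3  1.8] [ 1.03 -0.05 -0.03] [ 586.8 -259.5   27.9]
```

Request:
{"method": "apply_moves", "body": {
  "motion": "-0.0002 0 0 0;0 0 0 0;0 0 0 0;0 0 0 0"
}}

```text
time: 22.88
tool_pos: [586.8, -259.5, 27.9]
tcp_rot: [-3.141, -0.002, 1.607]
contact_force: [-0.2, 7.7, 2.1]
grip_width: 13.7
finger_force: 30.0
```

Request:
{"method": "apply_moves", "body": {
  "motion": "0 0 0 0;0 0 0 0;0 0 0 0;0 0 0 0;0 0 0 0;0 0 0 0",
  "fingers": 0
}}

```text
time: 23.62
tool_pos: [586.9, -261.2, 27.8]
tcp_rot: [3.142, 0.0, 1.607]
contact_force: [-0.3, 0.3, -0.2]
grip_width: 45.9
finger_force: 0.0
```

```bash
python3 f.py
```

```text
[-0.3  0.3 -0.2] [ 0.02 -0.09 -0.01] [ 586.9 -261.2   27.8]
flange 293 [[574.6, -281.3, 20.9], [586.5, -279.7, 35.7], [600.9, -258.6, 49.4]]
[ 0.1  0.6 -0.4] [ 0.   -0.13 -0.05] [ 586.9 -261.2   27.8]
```

Request:
{"method": "apply_moves", "body": {
  "motion": "0 0 -0.01 0;0 0 -0.02 0;0 0 -0.035 0;0 0 -0.04 0;0 0 -0.04 0;0 0 0 0;0 0 0 0"
}}

```text
time: 24.55
tool_pos: [586.6, -261.0, 172.8]
tcp_rot: [-3.141, -0.0, 1.607]
contact_force: [-0.8, 0.0, -0.8]
grip_width: 46.0
finger_force: 0.0
```

```bash
python3 f.py
python3 - <<'E'
from h import *
c=bot.capture("side"); cv2.imwrite("pics/side2.png",cv2.resize(c["img"][240:440,270:460],None,fx=3,fy=3))
E
```

```text
[-0.8  0.  -0.8] [-0.04 -0.11 -0.01] [ 586.6 -261.   172.8]
flange 282 [[574.6, -281.7, 21.1], [587.3, -279.7, 36.0], [600.8, -277.2, 49.4]]
[ 0.3 -0.2 -0.4] [ 0.05 -0.08  0.04] [ 586.3 -260.8  172. ]
```

View pics/side2.png

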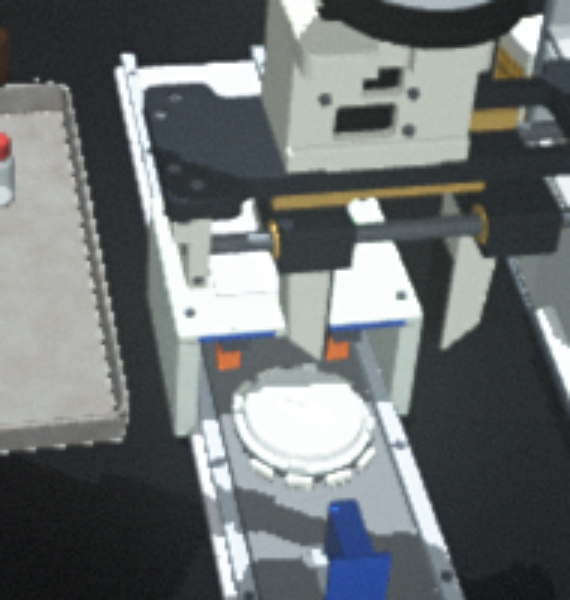

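The box sits in its nest past the exit, the lugs (228,357)/(337,348) show under the roof edge against the feet, the carrier lies flat and the hand is clear. The flange did not move after release.

```bash
python3 -c "
from plant import bot
print(bot.close_job())"
```

```text
the job is handed in; nothing more can be done
None
```

The carrier was fed in by the black grip, drawn on by the blue one and pressed against the hidden stop at about 7.7 N, then released; it had not moved when the hand was clear, the box was still in its nest, and I handed the job in at about 25 s (no verdict was returned).

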